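# Weigh a pie on the spring scale

### The arm

A 6-joint arm with a two-finger parallel gripper is mounted at the origin on the work surface. World frame = base frame: x ahead of the robot, y to its left, z up, the work surface at z = 0. Lengths are in m, angles in rad, forces in N, time in s.
With the tool pointing down it reaches from about 0.275 to 0.825 m from the base axis. Payload 5.2 kg.
Tool frame: the origin (TCP) lies midway between the tips of the shut fingers; the grasp point (between the pads) lies 19 mm behind it; z points along the fingers, y is the direction in which the jaws open and shut (so a half turn about z gives the same grasp; the last joint's range is limited). The gripper opens to 93 mm and grips with 3 to 60 N. Pads are 15 mm wide; open, the fingers measure 128 mm over their backs; the gripper's body (75 mm by 188 mm) begins 65 mm behind the grasp point.
Start: joints at [-1.345, 0.259, 1.535, -0, 1.348, -0.203], TCP at [0.229, -0.5, 0.219] pointing down, gripper open.
Joint ranges: [-3.14, 3.14], [-0.91, 2.08], [0.19, 2.58], [-1.22, 4.36], [0.22, 2.71], [-3.12, 3.12]. Speed limits (rad/s): [2.57, 2.57, 3.14, 3.14, 3.14, 3.14].

### API

Orientations are given as a rotation vector (axis times angle).
In Python, from workcell import arm, capture, camera_model gives the robot as it stands.
- The arm moves only by the tool apply_moves, never from a script. Its argument "commands" is a list of rows, each an object of numbers: "x", "y", "z": the shift along the world's x, y, z in m; "wx", "wy", "wz": the turn, a rotation vector about the world's x, y, z in degrees; "claw": the closure, from -1 (fully open) to 1 (shut), so that 0 is half open. In form: [{"x": .., "y": .., "z": .., "wx": .., "wy": .., "wz": .., "claw": ..}, ...]. A call has exactly 8 rows; each row is the pose to reach, as a shift and turn from the pose measured when the call began; what a row does not reach only later rows make up. A row lasts 1/10 s, in which the tool goes at most 50 mm and 8.59 degrees, less where a joint would pass 70% of its speed; a pose out of reach is approached as far as the arm can. A call with a gripper value outside its range is refused whole. The fingers move at their own pace and stop on an object; the grip force is fixed at half the most. Time passes only in rows, so rows that repeat a pose let the fingers close, or fill a call up. It gives the time, the measured TCP pose, the force and the opening at its end, in the units of the state.
- arm.observe(): the state, without advancing time (a new reading comes with each control period).
- capture(name): name is "scene" or "top" or "wrist"; returns the picture (384x512x3 uint8, blue, green, red); there is no depth.
- camera_model(name): a dict with "K" (3x3 intrinsics, pixels), "R" (3x3) and "t" (3): a world point X has camera coordinates R X + t; the wrist camera has in their place "hand_eye" (4x4, takes a point from camera to tool coordinates, whose origin is the TCP and whose axes are the flange's). Camera axes: x right, y down, z forward; pixel columns grow to the right and rows downward; lengths in m; the calibration is good to about 2 mm. A picture is of the moment at which its call begins: read the wrist's pose just before it. camera_model takes no time and is no camera call.
- arm.close_job(): hands the job in, once; it reports no verdict.
The state is a dict: "t": time; "q": joint angles; "qvel": joint speeds; "effort": joint torques, N m; "tcp_pos": TCP position; "tcp_rot": TCP orientation; "contact_force": force on the tool from outside, world axes, zero at the start; "moment": the same for the moment, N m; "grip_width": opening from 0.0 (shut) to 1.0 (fully open).
Only numpy, scipy, OpenCV 4.12 (cv2) and the standard library are available. Lean on these libraries where they do the work, as an engineer would, in place of code of your own. Each camera call takes 0.05 s, during which the arm holds its last target.

### The job

Weigh the pie: lift the wire carrier, pie and all, by its wooden grip, hang its crossbar in the V of the spring scale's hook, and let the weight down onto the spring so slowly that the pointer creeps to its reading without ever jumping, dropping or bouncing. Feel for when the scale carries the whole weight before you let go, never force the hook, and leave the carrier hanging level, still and free with the pie in it. Do not shove the scale or disturb the other things on the bench.

Things in the scene. Friction and masses are not known exactly. Their poses are not given: they have to be found in the camera images.
- carrier: Loose wire carrier, 0.15 kg: a round aluminium dish 152 mm across and 20 mm high; from its rim, at y = +73 and -73 mm, two 7 mm wires rise to a straight 7 mm crossbar along the carrier's y axis, centre line 135 mm above the underside. On the middle of the crossbar stands an 8 mm stem, and on the stem the wooden grip. Origin: centre of the dish's underside; z up. Starts on the bench.
- grip (a point): Centre of the carrier's wooden grip: an upright square block 20 x 20 x 40 mm (x, y, z), centred 180 mm above the carrier's underside and 45 mm above the crossbar's centre line; sides along the carrier's x and y.
- bar (a point): Middle of the carrier's crossbar, on its centre line; the part that lies in the hook, under the stem. Axes as the carrier's.
- pie: Round pie, 120 mm across, 32 mm high, lying loose on the 4 mm floor of the carrier's dish (inside about 135 mm). Origin: centre of its underside. Its mass is not known: carrier and pie together weigh between 0.25 and 0.85 kg.
- scale: Spring scale, fixed to the bench: base plate 170 x 170 x 12 mm, two upright 14 mm rods at y = +40 and -40 mm under a bridge 337 mm high, a white strip with tick marks on the +y side. Origin: centre of the base's underside, between the rods. The hook sticks out 160 mm towards the scale's own -x. Turned at random by up to 0.35 rad. Coming from the side, the wires of the carrier strike the hook.
- cradle (a point): Seat of the crossbar's middle in the hook's V; moves down with the hook. 140 mm from the rods (scale's -x), 250 mm above the bench when empty. The hook is an 8 mm bar along the scale's x; the crossbar lies along the scale's y. The V opens up, 40 mm crest to crest; crest tops and shank top 18 mm above this point: bring the bar in along the hook from its free end, 25 mm or more above, then down.
- hook (a joint): How far the hook, carriage and pointer are pulled down, in m: 0 empty, 0.095 end stop. Sprung, lightly damped: 1.2 N starts it, then 90 N per m (the load pulls it 13 to 80 mm, not known before; the dish stays 30 mm or more above the bench). Creeping: always under 80 mm/s. It jumps if the load is let go before the spring carries it, or while held below its rest position.
- pies: Bystander: stack of two 170 mm pies, 75 mm high, on a white board 200 x 320 x 18 mm fixed to the bench. Origin: centre of the stack's underside. Leave alone.
- dredger: Bystander: steel flour dredger, 60 mm across, 93 mm high. Origin: centre of its underside. Leave alone.
- rounds: Bystander: flat stack of cardboard cake rounds, 160 mm across, 20 mm high. Origin: centre of its underside. Leave alone.
Mind the look-alikes: they are no part of the job. What is meant by the carrier is not purple, and is the larger of those in its own colour.

How it is judged:
On the way, in this order (a step that is already met when the one before it is completed fails the run):
1. the carrier is lifted off the bench (more than 40 mm), clear of the scale (height (world z) of carrier above 0.04 m and contact force between carrier and scale below 0.1 N), for 0.1 s.
2. still held in the fingers, the crossbar lies in the hook's V (middle within 15 mm of its seat) and the hook carries part of the load (over 1.5 N) (distance between bar and cradle below 0.015 m and contact force between carrier and scale above 1.5 N and contact force between the fingers and carrier above 0.5 N), for 0.2 s.
At the end, for the whole second after the job is handed in: Crossbar middle within 15 mm of its seat in the hook's V; carrier level within 0.2 rad, over 15 mm above the bench, slower than 40 mm/s; pointer 8 to 90 mm down and still (under 15 mm/s); pie in the dish, within 30 mm of its middle (distance between bar and cradle below 0.015 m and value of joint hook between 0.008 and 0.09 m and velocity of joint hook between -0.015 and 0.015 m/s and linear speed of carrier below 0.04 m/s and angle between carrier's own z axis and vertical below 0.2 rad and height (world z) of carrier above 0.015 m and horizontal distance between pie and carrier below 0.03 m and distance between pie and carrier below 0.032 m); the robot touches nothing.
It fails at once if the pointer jumps or bounces: the hook moves faster than 0.08 m/s, down or up (velocity of joint hook above 0.08 m/s or velocity of joint hook below -0.08 m/s).
It fails at once if the hook is forced: the carrier presses on the two sides of the V with more than 20 N in sum, or the hook is driven past 90 mm (contact force between carrier and scale above 20 N or value of joint hook above 0.09 m).
It fails at once if the arm or fingers shove the scale with more than 8 N (contact force between any of the arm, the fingers and scale above 8 N).
It fails at once if the pie slides or falls out of the dish (not (horizontal distance between pie and carrier below 0.03 m and distance between pie and carrier below 0.032 m)).
It fails at once if a bystander (pies, dredger, rounds) is moved more than 20 mm (distance of any of pies, dredger, rounds from where it was at the start of the episode above 0.02 m).
It also fails if it takes over 61 s, if anything falls off the work surface, if the arm or the gripper's body presses on something with over 40 N, if the wrist force passes 120 N, or if a joint passes its speed limit or range.

## Working session

There is one attempt and no reset: what is moved stays moved. The work goes in short steps, Python scripts to look and compute and a tool call to move; the robot and the scene stay as the last step left them, time stands still between calls to the robot, and variables do not carry over. Pictures are saved under pics/ and viewed, and the job is handed in when it is done.

Besides the shell and the picture viewer there is one more tool, called after "Emit:" in YAML: its name, and indented under it one key for each argument. apply_moves: Moves the arm, as the interface text tells. Its arguments: {"type":"object","properties":{"commands":{"type":"array"}},"required":["commands"]}

```bash
ls; mkdir -p pics; python3 - <<'E'
from workcell import arm,capture,camera_model
import cv2
print(arm.observe())
for n in ["scene","top"]:
    cv2.imwrite(f"pics/{n}0.png",capture(n)); m=camera_model(n); print(n,m)
print(camera_model("wrist"))
E
```

```text
pics
{'t': 0.0, 'q': array([-1.34478396e+00,  2.59302504e-01,  1.53607966e+00, -2.13259786e-05,
        1.34796814e+00, -2.02808188e-01]), 'qvel': array([-0.00035732, -0.00103147, -0.00280678, -0.00026935,  0.00194857,
       -0.0007306 ]), 'effort': array([ 7.54844077e-04, -4.37295842e+01, -2.84000140e+01,  7.21903914e-02,
        4.15997033e-02, -1.38377513e-04]), 'tcp_pos': array([ 0.22857624, -0.49966138,  0.21784086]), 'tcp_rot': array([-3.06793796e+00, -6.68073932e-01,  6.46572988e-05]), 'contact_force': array([-0.42922311, -0.01958732,  0.09774658]), 'moment': array([ 0.05038539, -0.04172773, -0.04594455]), 'grip_width': 0.9983367509747747}
scene {'K': array([[421.05043988,   0.        , 257.50429461],
       [  0.        , 421.05043988, 194.77606923],
       [  0.        ,   0.        ,   1.        ]]), 'R': array([[ 0.7388401 ,  0.67386532,  0.0045643 ],
       [ 0.57570834, -0.62766942, -0.52401432],
       [-0.35025021,  0.3897905 , -0.85169722]]), 't': array([-0.3575119 , -0.22406663,  1.59507191])}
top {'K': array([[413.03115079,   0.        , 256.7814812 ],
       [  0.        , 413.03115079, 183.4979456 ],
       [  0.        ,   0.        ,   1.        ]]), 'R': array([[ 0.01562043, -0.99967347,  0.0202225 ],
       [-0.9981896 , -0.01676572, -0.05776186],
       [ 0.05808205, -0.01928362, -0.99812555]]), 't': array([-0.03681793,  0.50475267,  1.3291114 ])}
{'K': array([[285.8585438 ,   0.        , 257.07176531],
       [  0.        , 285.8585438 , 193.48403033],
       [  0.        ,   0.        ,   1.        ]]), 'hand_eye': array([[-5.13761353e-04, -9.64564419e-01, -2.63846959e-01,
         7.34690716e-02],
       [ 9.99999867e-01, -4.84041212e-04, -1.77649781e-04,
        -8.53724893e-04],
       [ 4.36418562e-05, -2.63847016e-01,  9.64564539e-01,
        -1.66336140e-01],
       [ 0.00000000e+00,  0.00000000e+00,  0.00000000e+00,
         1.00000000e+00]])}
```

View pics/scene0.png

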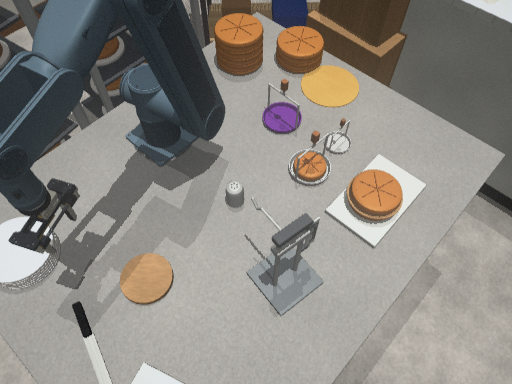

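View pics/top0.png

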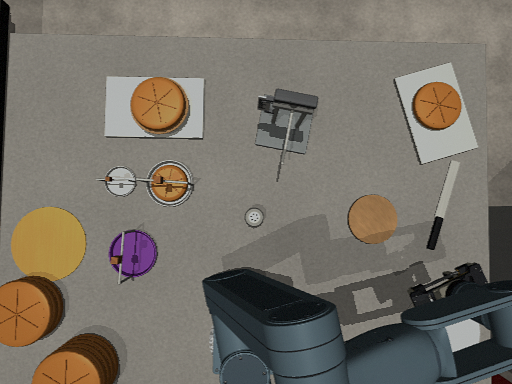

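Candidates for the carrier are in the top picture: purple (133,253), small grey and empty (121,181), and larger grey with the pie (170,183). I choose (170,183) and will check it in a crop.

```bash
python3 - <<'E'
import cv2,numpy as np
t=cv2.imread("pics/top0.png");s=cv2.imread("pics/scene0.png")
a=cv2.resize(t[150:215,95:205],(660,390),interpolation=cv2.INTER_CUBIC)
cv2.imwrite("pics/c1.png",a)
cv2.imwrite("pics/c2.png",cv2.resize(s[110:195,270:370],(700,595),interpolation=cv2.INTER_CUBIC))
cv2.imwrite("pics/c3.png",cv2.resize(t[80:190,240:335],(518,600),interpolation=cv2.INTER_CUBIC))
cv2.imwrite("pics/c4.png",cv2.resize(s[185:315,235:335],(460,598),interpolation=cv2.INTER_CUBIC))
E
```

```text
(no output)
```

View pics/c1.png

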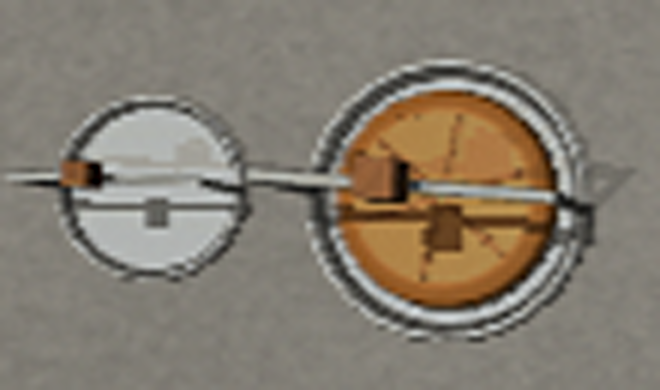

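View pics/c2.png

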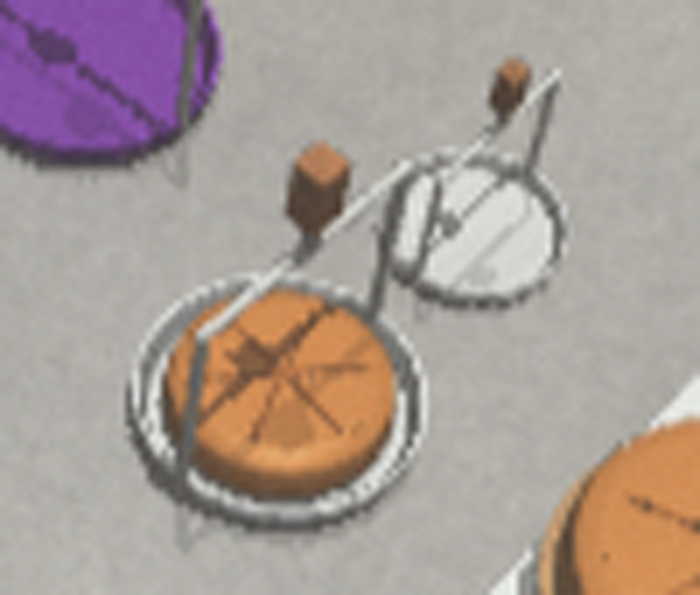

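View pics/c3.png

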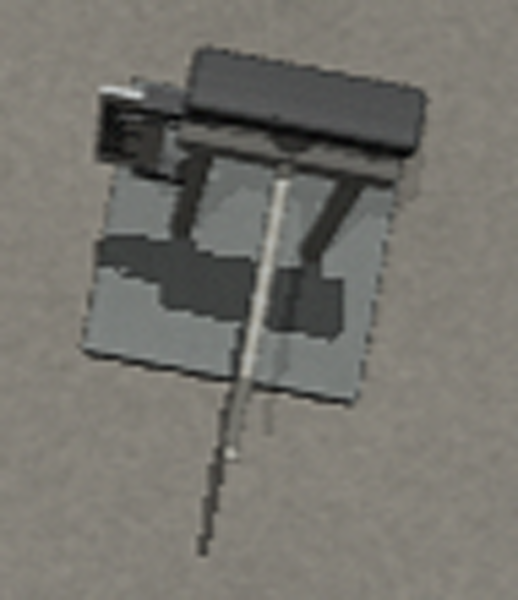

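View pics/c4.png

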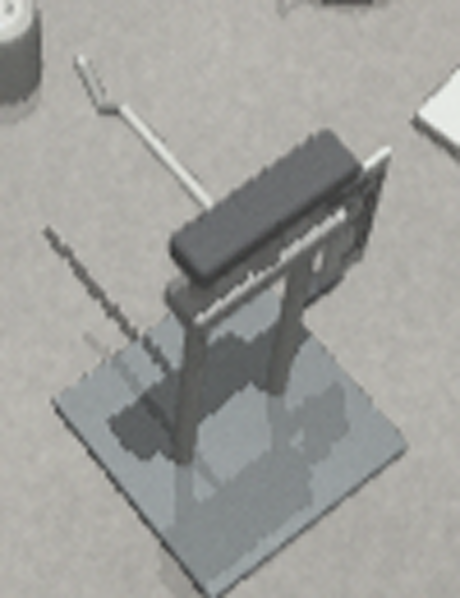

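```bash
cat > h.py <<'E'
import numpy as np,cv2
from workcell import arm,capture,camera_model
from scipy.spatial.transform import Rotation as Ro
def cam(n,obs=None):
    m=camera_model(n)
    if n=="wrist":
        T=np.eye(4);T[:3,:3]=Ro.from_rotvec(obs["tcp_rot"]).as_matrix();T[:3,3]=obs["tcp_pos"]
        C=T@m["hand_eye"];R=C[:3,:3].T;return m["K"],R,-R@C[:3,3]
    return m["K"],m["R"],m["t"]
def ray(c,uv):
    K,R,t=c; d=R.T@np.linalg.solve(K,np.array([*uv,1.])); return -R.T@t,d/np.linalg.norm(d)
def plane(c,uv,z):
    o,d=ray(c,uv); return o+d*(z-o[2])/d[2]
def tri(a,ua,b,ub):
    o1,d1=ray(a,ua);o2,d2=ray(b,ub)
    s=np.linalg.lstsq(np.c_[d1,-d2],o2-o1,rcond=None)[0]
    p,q=o1+s[0]*d1,o2+s[1]*d2
    return (p+q)/2,np.linalg.norm(p-q)
def proj(c,X):
    K,R,t=c;p=K@(R@np.asarray(X)+t);return p[:2]/p[2]
E
python3 - <<'E'
from h import *
np.set_printoptions(precision=4,suppress=True)
T=cam("top");S=cam("scene")
tc=lambda u,v:(240+u/5.453-.5,80+v/5.453-.5)
sc=lambda u,v:(235+u/4.6-.5,185+v/4.6-.5)
print("base top",[plane(T,tc(*p),.012)for p in[(85,352),(355,402)]])
print("base scene",[plane(S,sc(*p),.012)for p in[(55,400),(210,597),(407,447)]])
g=lambda u,v:(95+u/6-.5,150+v/6-.5)
g2=lambda u,v:(270+u/7-.5,110+v/7-.5)
print("griptop c",tri(T,g(373,177),S,g2(321,160)))
print(plane(T,g(373,177),.2),plane(S,g2(321,160),.2))
# bar ends
print("bar end +x img",tri(T,g(555,197),S,g2(202,335)), tri(T,g(250,175),S,g2(405,168)))
print([plane(T,g(*p),.1385) for p in [(555,197),(250,175)]],[plane(S,g2(*p),.1385) for p in [(202,335),(405,168)]])
print("dish c",plane(T,g(450,200),.02))
print("hook free",tri(T,tc(203,550),S,sc(80,58)),plane(T,tc(203,550),.268),plane(S,sc(80,58),.268))
print("shank crest?",plane(S,sc(120,105),.268),plane(S,sc(103,107),.254),plane(T,tc(232,452),.268))
print("shank root",plane(T,tc(285,175),.268))
E
```

```text
base top [array([ 0.6349, -0.0211,  0.012 ]), array([ 0.6076, -0.1841,  0.012 ])]
base scene [array([ 0.6078, -0.1865,  0.012 ]), array([ 0.7708, -0.2164,  0.012 ]), array([ 0.8023, -0.0531,  0.012 ])]
griptop c (array([0.502 , 0.2543, 0.2007]), np.float64(0.0010250303944544694))
[0.5024 0.2548 0.2   ] [0.5014 0.2544 0.2   ]
bar end +x img (array([0.4986, 0.1799, 0.1375]), np.float64(0.0011571677484772023)) (array([0.506 , 0.3294, 0.1322]), np.float64(0.0021536536637370802))
[array([0.4981, 0.1793, 0.1385]), array([0.5064, 0.3285, 0.1385])] [array([0.4993, 0.1797, 0.1385]), array([0.5079, 0.3237, 0.1385])]
dish c [0.5024 0.2533 0.02  ]
hook free (array([ 0.5118, -0.0726,  0.2086]), np.float64(0.022437328859396834)) [ 0.4997 -0.0764  0.268 ] [ 0.5448 -0.0911  0.268 ]
shank crest? [ 0.5835 -0.0989  0.268 ] [ 0.5718 -0.1006  0.254 ] [ 0.5477 -0.0899  0.268 ]
shank root [ 0.6846 -0.1142  0.268 ]
```

Confirmed: the grey carrier with the pie has the larger dish and grip. Its grip top is at about (0.502, 0.254, 0.20). The scale centre is at about (0.704, -0.119) with yaw -0.18, so the cradle is at about (0.566, -0.094). The long dark line in the top view is only the hook's shadow.

```bash
python3 - <<'E'
from h import *
np.set_printoptions(precision=4,suppress=True)
T=cam("top");S=cam("scene")
g=lambda u,v:(95+u/6-.5,150+v/6-.5)
g2=lambda u,v:(270+u/7-.5,110+v/7-.5)
print("small grip top",tri(T,g(78,172),S,g2(513,68)))
print("small bar end",tri(T,g(8,177),S,g2(558,75)))
o=arm.observe();R=Ro.from_rotvec(o["tcp_rot"]).as_matrix();print(R)
y=R[:,1]; print("tool y yaw vs world +-y deg",np.degrees(np.arctan2(-y[0],y[1])))
E
```

```text
small grip top (array([0.5068, 0.4136, 0.1351]), np.float64(0.0004774800494014043))
small bar end (array([0.5072, 0.4657, 0.0869]), np.float64(0.0015091693133582288))
[[ 0.9095  0.4157 -0.0004]
 [ 0.4157 -0.9095  0.0016]
 [ 0.0004 -0.0016 -1.    ]]
tool y yaw vs world +-y deg -155.43369267430234
```

Emit:
apply_moves:
  commands:
    - {"x": 0.0, "y": 0.02, "z": 0.04, "wz": -5}
    - {"x": 0.01, "y": 0.05, "z": 0.08, "wz": -10}
    - {"x": 0.02, "y": 0.09, "z": 0.11, "wz": -15}
    - {"x": 0.035, "y": 0.13, "z": 0.13, "wz": -20}
    - {"x": 0.05, "y": 0.175, "z": 0.14, "wz": -25}
    - {"x": 0.065, "y": 0.22, "z": 0.14, "wz": -27.6}
    - {"x": 0.08, "y": 0.265, "z": 0.14, "wz": -27.6}
    - {"x": 0.095, "y": 0.31, "z": 0.14, "wz": -27.6}

```text
schema error: expected keys x, y, z, wx, wy, wz, claw
```

Emit:
apply_moves:
  commands:
    - {"x": 0.02, "y": 0.045}
    - {"x": 0.04, "y": 0.09}
    - {"x": 0.06, "y": 0.135}
    - {"x": 0.08, "y": 0.18}
    - {"x": 0.1, "y": 0.225}
    - {"x": 0.12, "y": 0.27}
    - {"x": 0.14, "y": 0.315}
    - {"x": 0.155, "y": 0.36}

```text
schema error: expected keys x, y, z, wx, wy, wz, claw
```

```bash
python3 - <<'E'
from h import *
o=arm.observe();print({k:np.round(o[k],4) for k in o if k!="qvel"})
E
```

```text
{'t': np.float64(0.1), 'q': array([-1.3448,  0.2593,  1.536 ,  0.    ,  1.348 , -0.2028]), 'effort': array([ 2.70000e-03, -4.38213e+01, -2.84643e+01,  7.22000e-02,
        3.62000e-02, -1.00000e-04]), 'tcp_pos': array([ 0.2286, -0.4997,  0.2179]), 'tcp_rot': array([-3.068, -0.668, -0.   ]), 'contact_force': array([-0.1091,  0.3843, -0.6114]), 'moment': array([-0.0009, -0.049 , -0.0591]), 'grip_width': np.float64(1.0)}
```

Emit:
apply_moves:
  commands:
    - {"x": 0.0, "y": 0.02, "z": 0.04, "wx": 0, "wy": 0, "wz": -5, "claw": -1}
    - {"x": 0.01, "y": 0.05, "z": 0.08, "wx": 0, "wy": 0, "wz": -10, "claw": -1}
    - {"x": 0.02, "y": 0.09, "z": 0.11, "wx": 0, "wy": 0, "wz": -15, "claw": -1}
    - {"x": 0.035, "y": 0.13, "z": 0.13, "wx": 0, "wy": 0, "wz": -20, "claw": -1}
    - {"x": 0.05, "y": 0.175, "z": 0.14, "wx": 0, "wy": 0, "wz": -25, "claw": -1}
    - {"x": 0.065, "y": 0.22, "z": 0.14, "wx": 0, "wy": 0, "wz": -27.6, "claw": -1}
    - {"x": 0.08, "y": 0.265, "z": 0.14, "wx": 0, "wy": 0, "wz": -27.6, "claw": -1}
    - {"x": 0.095, "y": 0.31, "z": 0.14, "wx": 0, "wy": 0, "wz": -27.6, "claw": -1}

```text
t: 0.9
tcp_pos: [0.3236, -0.1878, 0.3578]
tcp_rot: [-3.139, 0.084, -0.001]
contact_force: [0.9, -0.8, 0.4]
grip_width: 0.996
```

Emit:
apply_moves:
  commands:
    - {"x": 0.02, "y": 0.045, "z": 0, "wx": 0, "wy": 0, "wz": 0, "claw": -1}
    - {"x": 0.04, "y": 0.09, "z": 0, "wx": 0, "wy": 0, "wz": 0, "claw": -1}
    - {"x": 0.06, "y": 0.135, "z": 0, "wx": 0, "wy": 0, "wz": 0, "claw": -1}
    - {"x": 0.08, "y": 0.18, "z": 0, "wx": 0, "wy": 0, "wz": 0, "claw": -1}
    - {"x": 0.1, "y": 0.225, "z": 0, "wx": 0, "wy": 0, "wz": 0, "claw": -1}
    - {"x": 0.12, "y": 0.27, "z": 0, "wx": 0, "wy": 0, "wz": 0, "claw": -1}
    - {"x": 0.14, "y": 0.315, "z": 0, "wx": 0, "wy": 0, "wz": 0, "claw": -1}
    - {"x": 0.155, "y": 0.36, "z": 0, "wx": 0, "wy": 0, "wz": 0, "claw": -1}

```text
t: 1.7
tcp_pos: [0.479, 0.1744, 0.3572]
tcp_rot: [-3.139, 0.084, -0.0]
contact_force: [-0.0, -0.2, 0.6]
grip_width: 0.998
```

```bash
python3 - <<'E'
from h import *
o=arm.observe();print({k:np.round(o[k],4) for k in o if k!="qvel"})
E
```

```text
{'t': np.float64(1.7), 'q': array([1.2900e-01, 1.2780e-01, 1.3669e+00, 1.4000e-03, 1.6467e+00,
       1.7533e+00]), 'effort': array([ -2.2053, -41.8075, -28.0325,   0.3258,   0.0519,  -1.1145]), 'tcp_pos': array([0.479 , 0.1744, 0.3572]), 'tcp_rot': array([-3.1391,  0.0839, -0.    ]), 'contact_force': array([-0.0269, -0.2006,  0.5949]), 'moment': array([ 0.0176,  0.0352, -0.0474]), 'grip_width': np.float64(0.9982)}
```

Emit:
apply_moves:
  commands:
    - {"x": 0.01, "y": 0.03, "z": 0, "wx": 0, "wy": 0, "wz": 0, "claw": -1}
    - {"x": 0.018, "y": 0.06, "z": 0, "wx": 0, "wy": 0, "wz": 0, "claw": -1}
    - {"x": 0.024, "y": 0.08, "z": -0.02, "wx": 0, "wy": 0, "wz": 0, "claw": -0.6}
    - {"x": 0.024, "y": 0.08, "z": -0.05, "wx": 0, "wy": 0, "wz": 0, "claw": -0.4}
    - {"x": 0.024, "y": 0.08, "z": -0.07, "wx": 0, "wy": 0, "wz": 0, "claw": -0.4}
    - {"x": 0.024, "y": 0.08, "z": -0.085, "wx": 0, "wy": 0, "wz": 0, "claw": -0.4}
    - {"x": 0.024, "y": 0.08, "z": -0.085, "wx": 0, "wy": 0, "wz": 0, "claw": -0.4}
    - {"x": 0.024, "y": 0.08, "z": -0.085, "wx": 0, "wy": 0, "wz": 0, "claw": -0.4}

```text
t: 2.5
tcp_pos: [0.5029, 0.2543, 0.2723]
tcp_rot: [-3.139, 0.084, 0.001]
contact_force: [-0.4, -0.2, 0.8]
grip_width: 0.704
```

```bash
python3 - <<'E'
from h import *
o=arm.observe();np.savez("w1.npz",**o)
cv2.imwrite("pics/w1.png",capture("wrist"))
print(o["tcp_pos"],o["tcp_rot"])
F=[];
for i in range(6): F.append(arm.observe()["contact_force"]);capture("wrist")
print(np.mean(F,0),np.std(F,0))
c=cam("wrist",o)
for X in [(.502,.254,.2),(.502,.254,.138),(.498,.18,.138),(.506,.3285,.138)]: print(proj(c,X))
E
```

```text
[0.50292863 0.25434038 0.2722708 ] [-3.13932337e+00  8.39225079e-02  9.75951774e-04]
[-0.07658217 -0.13076326  0.20855843] [0.4551757  0.33561996 0.25326464]
[258.74708296 203.00112598]
[258.46682189 186.0183013 ]
[326.94074363 186.03310067]
[189.55707571 186.02761938]
```

View pics/w1.png

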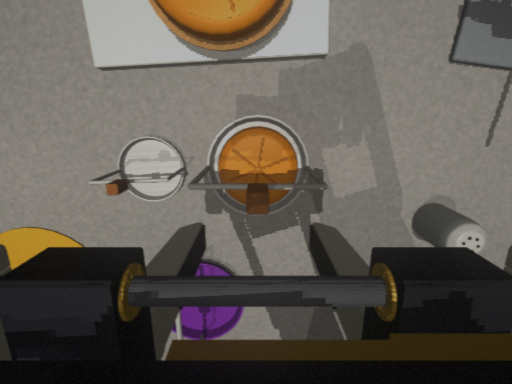

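The wrist view agrees with the estimates: grip at about (258,202) and bar from (190,186) to (326,186), level with the jaws. I'll go down and grasp.

Emit:
apply_moves:
  commands:
    - {"x": 0, "y": 0, "z": -0.03, "wx": 0, "wy": 0, "wz": 0, "claw": -0.4}
    - {"x": 0, "y": 0, "z": -0.06, "wx": 0, "wy": 0, "wz": 0, "claw": -0.4}
    - {"x": 0, "y": 0, "z": -0.085, "wx": 0, "wy": 0, "wz": 0, "claw": -0.4}
    - {"x": 0, "y": 0, "z": -0.1, "wx": 0, "wy": 0, "wz": 0, "claw": -0.4}
    - {"x": 0, "y": 0, "z": -0.11, "wx": 0, "wy": 0, "wz": 0, "claw": -0.4}
    - {"x": 0, "y": 0, "z": -0.11, "wx": 0, "wy": 0, "wz": 0, "claw": -0.4}
    - {"x": 0, "y": 0, "z": -0.11, "wx": 0, "wy": 0, "wz": 0, "claw": 0}
    - {"x": 0, "y": 0, "z": -0.11, "wx": 0, "wy": 0, "wz": 0, "claw": 0.3}

```text
t: 3.65
tcp_pos: [0.5041, 0.2546, 0.1642]
tcp_rot: [-3.138, 0.084, -0.005]
contact_force: [-0.2, -0.6, -1.0]
grip_width: 0.572
```

Emit:
apply_moves:
  commands:
    - {"x": 0, "y": 0, "z": 0, "wx": 0, "wy": 0, "wz": 0, "claw": 0.5}
    - {"x": 0, "y": 0, "z": 0, "wx": 0, "wy": 0, "wz": 0, "claw": 0.6}
    - {"x": 0, "y": 0, "z": 0, "wx": 0, "wy": 0, "wz": 0, "claw": 0.8}
    - {"x": 0, "y": 0, "z": 0, "wx": 0, "wy": 0, "wz": 0, "claw": 1}
    - {"x": 0, "y": 0, "z": 0, "wx": 0, "wy": 0, "wz": 0, "claw": 1}
    - {"x": 0, "y": 0, "z": 0, "wx": 0, "wy": 0, "wz": 0, "claw": 1}
    - {"x": 0, "y": 0, "z": 0, "wx": 0, "wy": 0, "wz": 0, "claw": 1}
    - {"x": 0, "y": 0, "z": 0, "wx": 0, "wy": 0, "wz": 0, "claw": 1}

```text
t: 4.45
tcp_pos: [0.5041, 0.2546, 0.1643]
tcp_rot: [-3.138, 0.084, -0.006]
contact_force: [-0.5, -0.4, 1.5]
grip_width: 0.216
```

Emit:
apply_moves:
  commands:
    - {"x": 0, "y": 0, "z": 0.004, "wx": 0, "wy": 0, "wz": 0, "claw": 1}
    - {"x": 0, "y": 0, "z": 0.012, "wx": 0, "wy": 0, "wz": 0, "claw": 1}
    - {"x": 0, "y": 0, "z": 0.025, "wx": 0, "wy": 0, "wz": 0, "claw": 1}
    - {"x": 0, "y": 0, "z": 0.042, "wx": 0, "wy": 0, "wz": 0, "claw": 1}
    - {"x": 0, "y": 0, "z": 0.059, "wx": 0, "wy": 0, "wz": 0, "claw": 1}
    - {"x": 0, "y": 0, "z": 0.072, "wx": 0, "wy": 0, "wz": 0, "claw": 1}
    - {"x": 0, "y": 0, "z": 0.08, "wx": 0, "wy": 0, "wz": 0, "claw": 1}
    - {"x": 0, "y": 0, "z": 0.08, "wx": 0, "wy": 0, "wz": 0, "claw": 1}

```text
t: 5.25
tcp_pos: [0.5048, 0.2549, 0.2458]
tcp_rot: [-3.137, 0.084, -0.01]
contact_force: [-0.4, 0.7, -5.3]
grip_width: 0.212
```

```bash
python3 - <<'E'
from h import *
F=[];M=[]
o=arm.observe()
im=capture("wrist")
for i in range(8): x=arm.observe();F.append(x["contact_force"]);M.append(x["moment"]);capture("wrist")
print(o["tcp_pos"],o["tcp_rot"],x["tcp_pos"],x["grip_width"]);print(np.mean(F,0),np.std(F,0),np.mean(M,0))
cv2.imwrite("pics/w2.png",im);cv2.imwrite("pics/s2.png",cv2.resize(capture("scene")[90:220,230:400],(680,520)))
E
```

```text
[0.5047625  0.2548627  0.24577365] [-3.13728503  0.0837176  -0.00950089] [0.50386599 0.25454754 0.24360488] 0.20871756741191164
[-0.15592289  0.03722803 -5.18750387] [0.50044758 0.46755785 0.45168042] [0.01947707 0.02032346 0.00061033]
```

View pics/w2.png

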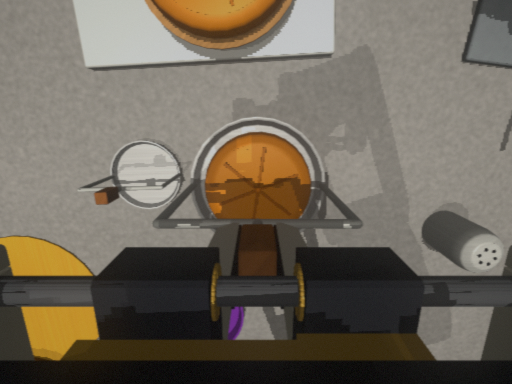

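View pics/s2.png

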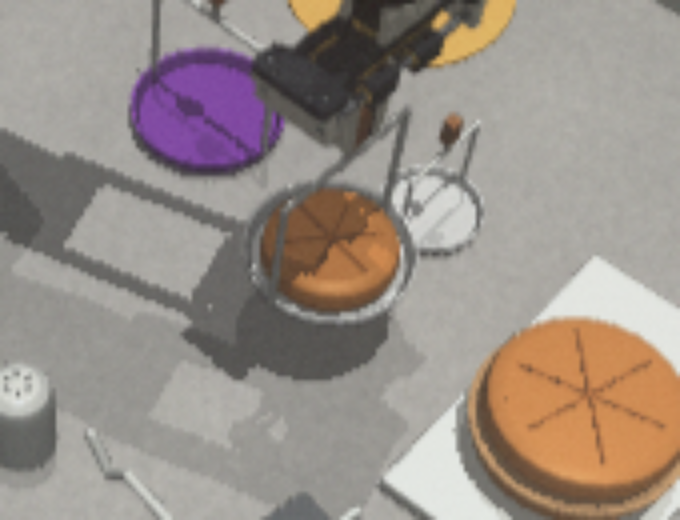

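```bash
python3 - <<'E'
from h import *
im=cv2.imread("pics/w2.png")
cv2.imwrite("pics/w2c.png",cv2.resize(im[170:250,150:370],(800,291),interpolation=cv2.INTER_CUBIC))
o=dict(tcp_pos=np.array([.5048,.2549,.2458]),tcp_rot=np.array([-3.13728503,0.0837176,-0.00950089]))
c=cam("wrist",o)
for z in (.0293,.0273):
  a=plane(c,(158,225),o["tcp_pos"][2]-z);b=plane(c,(357,225),o["tcp_pos"][2]-z);print(a,b,(a+b)/2-o["tcp_pos"],np.linalg.norm(a-b),np.arctan2(*-(a-b)[:2]*[1,-1])); 
y=Ro.from_rotvec(o["tcp_rot"]).as_matrix();print(y)
E
```

```text
[0.50447516 0.32867814 0.2165    ] [0.49680633 0.18331708 0.2165    ] [-0.00415926  0.00109761 -0.0293    ] 0.1455632122157261 -0.052708239787800204
[0.50521222 0.32789135 0.2185    ] [0.49762162 0.18401304 0.2185    ] [-0.00338308  0.0010522  -0.0273    ] 0.14407840506558306 -0.05270823978780002
[[ 0.99855855 -0.05332124  0.00613711]
 [-0.05334047 -0.99857184  0.00301379]
 [ 0.00596765 -0.00333681 -0.99997663]]
```

View pics/w2c.png

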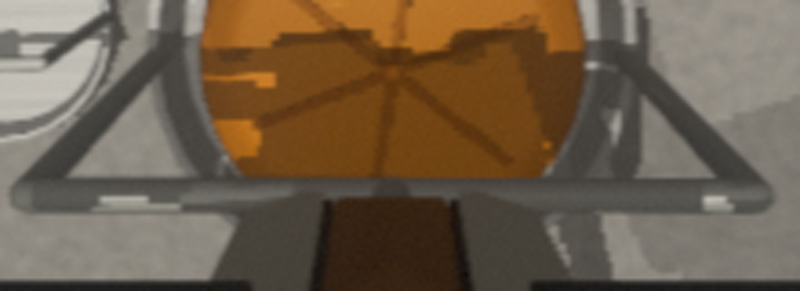

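Emit:
apply_moves:
  commands:
    - {"x": 0, "y": 0, "z": 0.008, "wx": 0, "wy": 0, "wz": 0, "claw": 1}
    - {"x": -0.003, "y": -0.006, "z": 0.022, "wx": 0, "wy": 0, "wz": -1, "claw": 1}
    - {"x": -0.008, "y": -0.018, "z": 0.04, "wx": 0, "wy": 0, "wz": -2, "claw": 1}
    - {"x": -0.014, "y": -0.036, "z": 0.06, "wx": 0, "wy": 0, "wz": -3, "claw": 1}
    - {"x": -0.02, "y": -0.06, "z": 0.078, "wx": 0, "wy": 0, "wz": -4, "claw": 1}
    - {"x": -0.026, "y": -0.086, "z": 0.09, "wx": 0, "wy": 0, "wz": -5, "claw": 1}
    - {"x": -0.032, "y": -0.114, "z": 0.096, "wx": 0, "wy": 0, "wz": -6, "claw": 1}
    - {"x": -0.038, "y": -0.144, "z": 0.098, "wx": 0, "wy": 0, "wz": -7, "claw": 1}

```text
t: 6.55
tcp_pos: [0.4659, 0.1095, 0.3446]
tcp_rot: [-3.127, 0.277, -0.011]
contact_force: [0.4, -0.9, -5.2]
grip_width: 0.21
```

Emit:
apply_moves:
  commands:
    - {"x": -0.003, "y": -0.03, "z": 0, "wx": 0, "wy": 0, "wz": -0.4, "claw": 1}
    - {"x": -0.006, "y": -0.06, "z": 0, "wx": 0, "wy": 0, "wz": -0.4, "claw": 1}
    - {"x": -0.009, "y": -0.09, "z": 0, "wx": 0, "wy": 0, "wz": -0.4, "claw": 1}
    - {"x": -0.012, "y": -0.118, "z": 0, "wx": 0, "wy": 0, "wz": -0.4, "claw": 1}
    - {"x": -0.014, "y": -0.142, "z": 0, "wx": 0, "wy": 0, "wz": -0.4, "claw": 1}
    - {"x": -0.015, "y": -0.162, "z": 0, "wx": 0, "wy": 0, "wz": -0.4, "claw": 1}
    - {"x": -0.015, "y": -0.175, "z": 0, "wx": 0, "wy": 0, "wz": -0.4, "claw": 1}
    - {"x": -0.015, "y": -0.18, "z": 0, "wx": 0, "wy": 0, "wz": -0.4, "claw": 1}

```text
t: 7.35
tcp_pos: [0.4509, -0.0717, 0.3456]
tcp_rot: [-3.127, 0.291, -0.013]
contact_force: [-0.0, 0.6, -5.4]
grip_width: 0.212
```

```bash
python3 - <<'E'
from h import *
o=arm.observe();np.savez("w3.npz",**o)
im=capture("wrist");cv2.imwrite("pics/w3.png",im)
F=[]
for i in range(10): x=arm.observe();F.append(x["contact_force"]);capture("wrist")
print(o["tcp_pos"],o["tcp_rot"],x["tcp_pos"],x["tcp_rot"],x["grip_width"]);print(np.mean(F,0),np.std(F,0))
cv2.imwrite("pics/s3.png",cv2.resize(capture("scene")[100:290,190:350],(505,600)))
c=cam("wrist",o)
u=np.array([.983,-.181,0]);k=np.array([.566,-.0936,0])
for d,z in((-.02,.268),(-.02,.25),(0,.25),(.02,.268),(.1,.268)):print(d,z,proj(c,k+d*u+[0,0,z]))
E
```

```text
[ 0.45087397 -0.07169453  0.3455592 ] [-3.1266453   0.29085378 -0.01341274] [ 0.45095641 -0.06995913  0.34457765] [-3.12625631  0.28618283 -0.01106202] 0.2156548481491648
[ 0.08820348 -0.14736314 -4.80514003] [0.41326833 0.477389   0.40308077]
-0.02 0.268 [258.88793755  84.79444359]
-0.02 0.25 [258.79618743  87.12485285]
0 0.25 [258.73982719  62.05952965]
0.02 0.268 [258.76793095  29.41574936]
0.1 0.268 [258.49096436 -98.39428473]
```

View pics/w3.png

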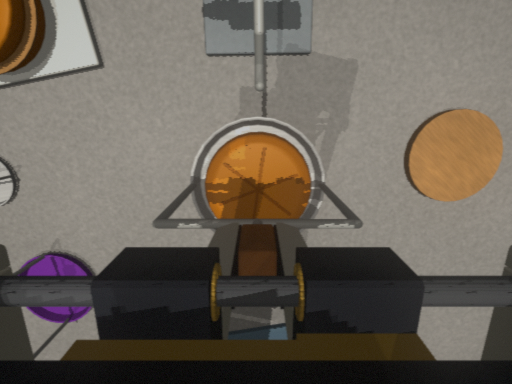

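View pics/s3.png

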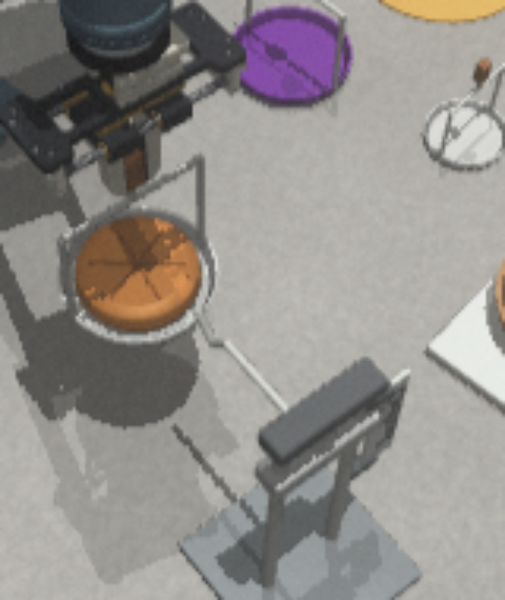

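Emit:
apply_moves:
  commands:
    - {"x": 0.005, "y": -0.002, "z": -0.003, "wx": 0, "wy": 0, "wz": 0, "claw": 1}
    - {"x": 0.016, "y": -0.005, "z": -0.008, "wx": 0, "wy": 0, "wz": 0, "claw": 1}
    - {"x": 0.033, "y": -0.008, "z": -0.014, "wx": 0, "wy": 0, "wz": 0, "claw": 1}
    - {"x": 0.053, "y": -0.012, "z": -0.019, "wx": 0, "wy": 0, "wz": 0, "claw": 1}
    - {"x": 0.073, "y": -0.016, "z": -0.022, "wx": 0, "wy": 0, "wz": 0, "claw": 1}
    - {"x": 0.09, "y": -0.019, "z": -0.024, "wx": 0, "wy": 0, "wz": 0, "claw": 1}
    - {"x": 0.1, "y": -0.021, "z": -0.025, "wx": 0, "wy": 0, "wz": 0, "claw": 1}
    - {"x": 0.105, "y": -0.022, "z": -0.025, "wx": 0, "wy": 0, "wz": 0, "claw": 1}

```text
t: 8.75
tcp_pos: [0.5569, -0.0925, 0.3183]
tcp_rot: [-3.126, 0.287, -0.009]
contact_force: [-0.4, 0.8, -4.1]
grip_width: 0.212
```

```bash
python3 - <<'E'
from h import *
o=arm.observe();np.savez("w4.npz",**o)
im=capture("wrist");cv2.imwrite("pics/w4.png",im)
F=[]
for i in range(4): x=arm.observe();F.append(x["contact_force"]);capture("wrist")
print(o["tcp_pos"],o["tcp_rot"],x["tcp_pos"],x["tcp_rot"],x["grip_width"]);print(np.mean(F,0),np.std(F,0))
cv2.imwrite("pics/s4.png",cv2.resize(capture("scene")[130:280,190:350],(640,600)))
c=cam("wrist",o)
u=np.array([.983,-.181,0]);k=np.array([.566,-.0936,0])
for d,z in((-.02,.268),(0,.25),(.02,.268),(.1,.268)):print(d,z,proj(c,k+d*u+[0,0,z]))
E
```

```text
[ 0.55691434 -0.09246861  0.31834567] [-3.12580364  0.28675981 -0.00863961] [ 0.55556588 -0.0920442   0.31961165] [-3.12620753  0.28668871 -0.01038154] 0.21353463393372568
[-0.15255903 -0.23660847 -4.87727588] [0.20018202 0.38079854 0.36677224]
-0.02 0.268 [257.84933725 223.02507897]
0 0.25 [257.83433229 193.38599709]
0.02 0.268 [257.81424592 174.40054394]
0.1 0.268 [257.73318086  62.07220739]
```

View pics/w4.png

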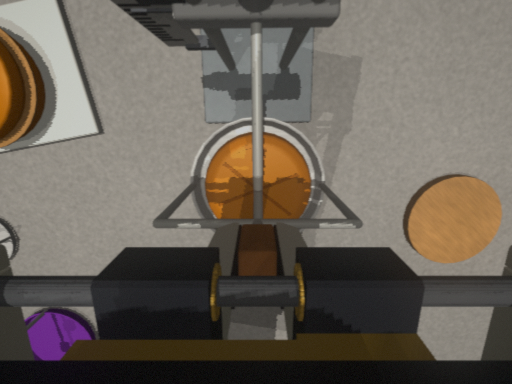

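View pics/s4.png

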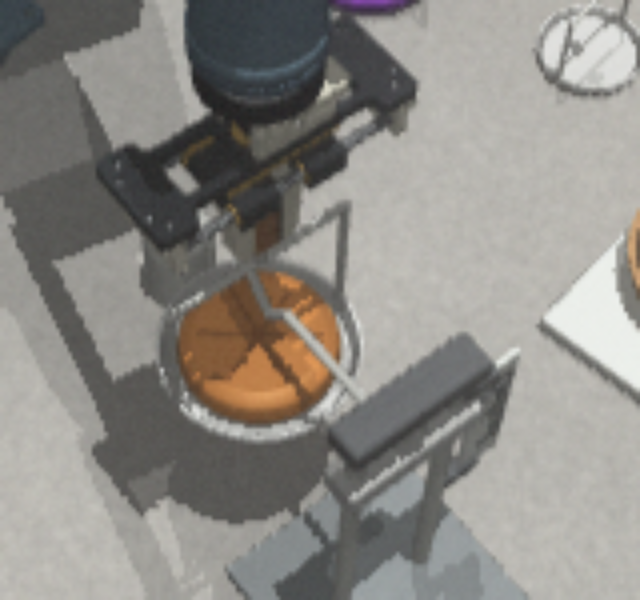

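Hook shank at column 258 and crossbar middle at 257.5, so the sides line up; the base edge is parallel to the bar. I'll move the last 12 mm along the hook, then down.

Emit:
apply_moves:
  commands:
    - {"x": 0.004, "y": -0.001, "z": 0, "wx": 0, "wy": 0, "wz": 0, "claw": 1}
    - {"x": 0.009, "y": -0.002, "z": 0, "wx": 0, "wy": 0, "wz": 0, "claw": 1}
    - {"x": 0.012, "y": -0.002, "z": 0, "wx": 0, "wy": 0, "wz": 0, "claw": 1}
    - {"x": 0.012, "y": -0.002, "z": -0.004, "wx": 0, "wy": 0, "wz": 0, "claw": 1}
    - {"x": 0.012, "y": -0.002, "z": -0.009, "wx": 0, "wy": 0, "wz": 0, "claw": 1}
    - {"x": 0.012, "y": -0.002, "z": -0.014, "wx": 0, "wy": 0, "wz": 0, "claw": 1}
    - {"x": 0.012, "y": -0.002, "z": -0.018, "wx": 0, "wy": 0, "wz": 0, "claw": 1}
    - {"x": 0.012, "y": -0.002, "z": -0.02, "wx": 0, "wy": 0, "wz": 0, "claw": 1}

```text
t: 9.85
tcp_pos: [0.5671, -0.0939, 0.2991]
tcp_rot: [-3.126, 0.287, -0.01]
contact_force: [-0.1, -0.1, -6.0]
grip_width: 0.211
```

```bash
cat > meas.py <<'E'
import sys
from h import *
n=int(sys.argv[1]);F=[];M=[];P=[]
for i in range(n):
    x=arm.observe();F.append(x["contact_force"]);M.append(x["moment"]);P.append(x["tcp_pos"])
    im=capture("scene" if i%2 else "wrist")
    if i==0: w=im
    if i==1: s=im
x=arm.observe();F.append(x["contact_force"]);P.append(x["tcp_pos"])
np.set_printoptions(precision=4,suppress=True)
print("t",x["t"],"pos",P[0],P[-1],"rot",x["tcp_rot"],"g",x["grip_width"]);print("F",np.mean(F,0),np.std(F,0)/n**.5,"M",np.mean(M,0))
if len(sys.argv)>2:
    cv2.imwrite(f"pics/w{sys.argv[2]}.png",w);cv2.imwrite(f"pics/s{sys.argv[2]}.png",cv2.resize(s[150:270,200:330],(650,600),interpolation=cv2.INTER_CUBIC))
E
python3 meas.py 6 5
```

```text
t 10.15 pos [ 0.5671 -0.0939  0.2991] [ 0.5676 -0.0941  0.3003] rot [-3.1265  0.2868 -0.0124] g 0.21387292588372628
F [-0.3481  0.0222 -5.4426] [0.1295 0.2373 0.1982] M [0.0405 0.007  0.0058]
```

View pics/s5.png

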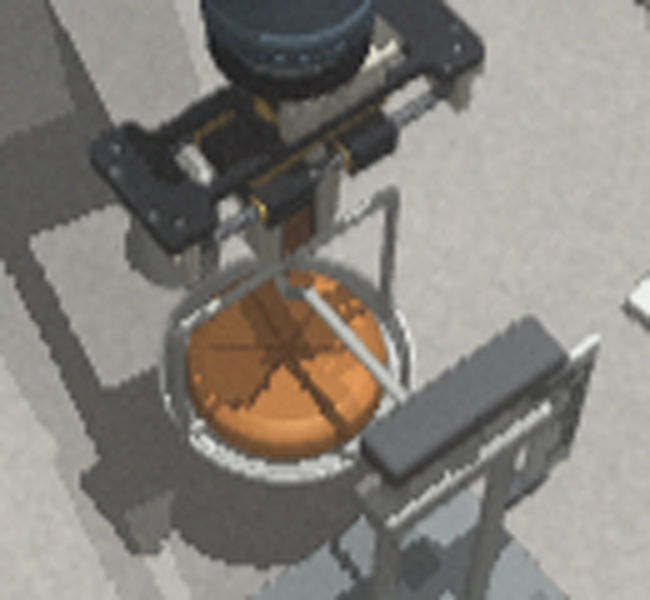

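Emit:
apply_moves:
  commands:
    - {"x": 0, "y": 0, "z": -0.002, "wx": 0, "wy": 0, "wz": 0, "claw": 1}
    - {"x": 0, "y": 0, "z": -0.004, "wx": 0, "wy": 0, "wz": 0, "claw": 1}
    - {"x": 0, "y": 0, "z": -0.006, "wx": 0, "wy": 0, "wz": 0, "claw": 1}
    - {"x": 0, "y": 0, "z": -0.008, "wx": 0, "wy": 0, "wz": 0, "claw": 1}
    - {"x": 0, "y": 0, "z": -0.01, "wx": 0, "wy": 0, "wz": 0, "claw": 1}
    - {"x": 0, "y": 0, "z": -0.012, "wx": 0, "wy": 0, "wz": 0, "claw": 1}
    - {"x": 0, "y": 0, "z": -0.014, "wx": 0, "wy": 0, "wz": 0, "claw": 1}
    - {"x": 0, "y": 0, "z": -0.015, "wx": 0, "wy": 0, "wz": 0, "claw": 1}

```text
t: 10.95
tcp_pos: [0.5675, -0.094, 0.285]
tcp_rot: [-3.126, 0.287, -0.012]
contact_force: [-0.2, 0.3, -5.6]
grip_width: 0.215
```

```bash
python3 meas.py 6 6
```

```text
t 11.25 pos [ 0.5675 -0.094   0.285 ] [ 0.5677 -0.0941  0.2854] rot [-3.1266  0.2867 -0.0128] g 0.21366546883877832
F [ 0.1702  0.012  -5.12  ] [0.1939 0.1631 0.132 ] M [0.0467 0.0276 0.008 ]
```

View pics/s6.png

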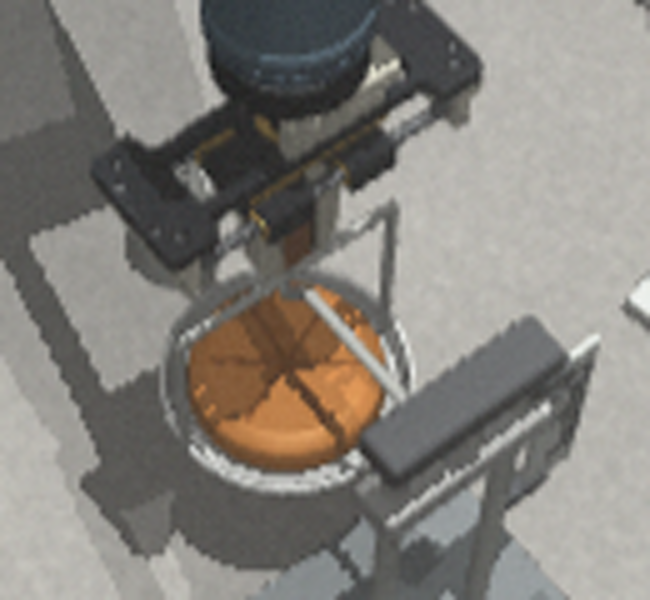

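Emit:
apply_moves:
  commands:
    - {"x": 0, "y": 0, "z": -0.0015, "wx": 0, "wy": 0, "wz": 0, "claw": 1}
    - {"x": 0, "y": 0, "z": -0.003, "wx": 0, "wy": 0, "wz": 0, "claw": 1}
    - {"x": 0, "y": 0, "z": -0.0045, "wx": 0, "wy": 0, "wz": 0, "claw": 1}
    - {"x": 0, "y": 0, "z": -0.006, "wx": 0, "wy": 0, "wz": 0, "claw": 1}
    - {"x": 0, "y": 0, "z": -0.0075, "wx": 0, "wy": 0, "wz": 0, "claw": 1}
    - {"x": 0, "y": 0, "z": -0.009, "wx": 0, "wy": 0, "wz": 0, "claw": 1}
    - {"x": 0, "y": 0, "z": -0.0105, "wx": 0, "wy": 0, "wz": 0, "claw": 1}
    - {"x": 0, "y": 0, "z": -0.0115, "wx": 0, "wy": 0, "wz": 0, "claw": 1}

```text
t: 12.05
tcp_pos: [0.5679, -0.0942, 0.274]
tcp_rot: [-3.127, 0.287, -0.014]
contact_force: [1.9, -0.7, -3.8]
grip_width: 0.213
```

```bash
python3 meas.py 6 7
```

```text
t 12.35 pos [ 0.5679 -0.0942  0.274 ] [ 0.5679 -0.0941  0.274 ] rot [-3.1267  0.2868 -0.0136] g 0.21014034311690682
F [ 1.8402 -0.3142 -3.6626] [0.1848 0.1894 0.1857] M [-0.0108 -0.3062 -0.0105]
```

View pics/s7.png

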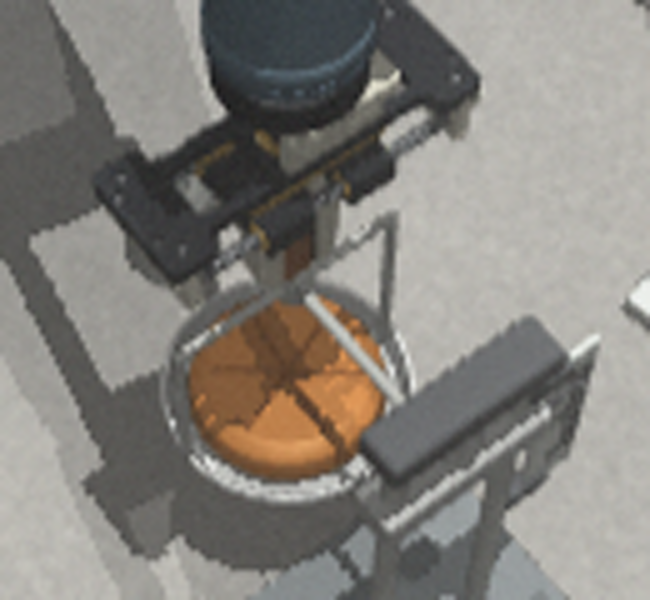

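View pics/w7.png

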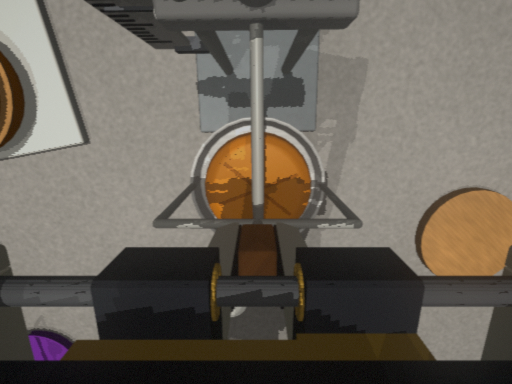

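The hook now carries about 1.5 N, but the push on the tool is +1.8 N along x. The bar is resting only on the free-end side of the V, so I'll shift it slowly towards +x along the hook.

Emit:
apply_moves:
  commands:
    - {"x": 0.0005, "y": 0, "z": 0, "wx": 0, "wy": 0, "wz": 0, "claw": 1}
    - {"x": 0.001, "y": 0, "z": 0, "wx": 0, "wy": 0, "wz": 0, "claw": 1}
    - {"x": 0.0015, "y": 0, "z": 0, "wx": 0, "wy": 0, "wz": 0, "claw": 1}
    - {"x": 0.002, "y": -0.0005, "z": 0, "wx": 0, "wy": 0, "wz": 0, "claw": 1}
    - {"x": 0.0025, "y": -0.0005, "z": 0, "wx": 0, "wy": 0, "wz": 0, "claw": 1}
    - {"x": 0.003, "y": -0.0005, "z": 0, "wx": 0, "wy": 0, "wz": 0, "claw": 1}
    - {"x": 0.003, "y": -0.0005, "z": 0, "wx": 0, "wy": 0, "wz": 0, "claw": 1}
    - {"x": 0.003, "y": -0.0005, "z": 0, "wx": 0, "wy": 0, "wz": 0, "claw": 1}

```text
t: 13.15
tcp_pos: [0.5689, -0.0943, 0.2732]
tcp_rot: [-3.126, 0.287, -0.006]
contact_force: [-6.0, 0.4, -3.9]
grip_width: 0.211
```

```bash
python3 meas.py 6
```

```text
t 13.45 pos [ 0.5689 -0.0943  0.2732] [ 0.5689 -0.0943  0.2732] rot [-3.1262  0.2867 -0.0059] g 0.21184733813700565
F [-6.2084  0.1754 -3.6348] [0.2561 0.2389 0.2037] M [0.1317 1.4263 0.0137]
```

Emit:
apply_moves:
  commands:
    - {"x": 0.0015, "y": 0, "z": 0, "wx": 0, "wy": 0, "wz": 0, "claw": 1}
    - {"x": 0.001, "y": 0, "z": 0, "wx": 0, "wy": 0, "wz": 0, "claw": 1}
    - {"x": 0.0005, "y": 0, "z": 0, "wx": 0, "wy": 0, "wz": 0, "claw": 1}
    - {"x": 0, "y": 0, "z": 0, "wx": 0, "wy": 0, "wz": 0, "claw": 1}
    - {"x": -0.0002, "y": 0, "z": 0, "wx": 0, "wy": 0, "wz": 0, "claw": 1}
    - {"x": -0.0002, "y": 0, "z": 0, "wx": 0, "wy": 0, "wz": 0, "claw": 1}
    - {"x": -0.0002, "y": 0, "z": 0, "wx": 0, "wy": 0, "wz": 0, "claw": 1}
    - {"x": -0.0002, "y": 0, "z": 0, "wx": 0, "wy": 0, "wz": 0, "claw": 1}

```text
t: 14.25
tcp_pos: [0.5687, -0.0942, 0.2732]
tcp_rot: [-3.126, 0.287, -0.006]
contact_force: [-4.0, 0.1, -3.5]
grip_width: 0.211
```

```bash
python3 meas.py 6
```

```text
t 14.55 pos [ 0.5687 -0.0942  0.2732] [ 0.5687 -0.0943  0.2732] rot [-3.1261  0.2868 -0.0058] g 0.2123212983984151
F [-3.9792  0.1123 -3.4656] [0.1479 0.154  0.1251] M [ 0.0679  0.8923 -0.011 ]
```

Emit:
apply_moves:
  commands:
    - {"x": -0.0004, "y": 0, "z": 0, "wx": 0, "wy": 0, "wz": 0, "claw": 1}
    - {"x": -0.0008, "y": 0, "z": 0, "wx": 0, "wy": 0, "wz": 0, "claw": 1}
    - {"x": -0.0012, "y": 0, "z": 0, "wx": 0, "wy": 0, "wz": 0, "claw": 1}
    - {"x": -0.0014, "y": 0, "z": 0, "wx": 0, "wy": 0, "wz": 0, "claw": 1}
    - {"x": -0.0014, "y": 0, "z": 0, "wx": 0, "wy": 0, "wz": 0, "claw": 1}
    - {"x": -0.0014, "y": 0, "z": 0, "wx": 0, "wy": 0, "wz": 0, "claw": 1}
    - {"x": -0.0014, "y": 0, "z": 0, "wx": 0, "wy": 0, "wz": 0, "claw": 1}
    - {"x": -0.0014, "y": 0, "z": 0, "wx": 0, "wy": 0, "wz": 0, "claw": 1}

```text
t: 15.35
tcp_pos: [0.568, -0.0943, 0.2735]
tcp_rot: [-3.126, 0.287, -0.009]
contact_force: [2.3, 1.1, -3.3]
grip_width: 0.211
```

```bash
python3 meas.py 6
```

```text
t 15.65 pos [ 0.568  -0.0943  0.2735] [ 0.5679 -0.0943  0.2734] rot [-3.1262  0.2866 -0.0081] g 0.2145579326606273
F [ 4.078   0.8584 -3.5081] [0.3532 0.1553 0.1489] M [ 0.1779 -0.839  -0.0036]
```

Emit:
apply_moves:
  commands:
    - {"x": -0.0002, "y": 0, "z": -0.001, "wx": 0, "wy": 0, "wz": 0, "claw": 1}
    - {"x": 0, "y": 0, "z": -0.0025, "wx": 0, "wy": 0, "wz": 0, "claw": 1}
    - {"x": 0.0001, "y": 0, "z": -0.004, "wx": 0, "wy": 0, "wz": 0, "claw": 1}
    - {"x": 0.0001, "y": 0, "z": -0.0055, "wx": 0, "wy": 0, "wz": 0, "claw": 1}
    - {"x": 0.0001, "y": 0, "z": -0.007, "wx": 0, "wy": 0, "wz": 0, "claw": 1}
    - {"x": 0.0001, "y": 0, "z": -0.0085, "wx": 0, "wy": 0, "wz": 0, "claw": 1}
    - {"x": 0.0001, "y": 0, "z": -0.0095, "wx": 0, "wy": 0, "wz": 0, "claw": 1}
    - {"x": 0.0001, "y": 0, "z": -0.0105, "wx": 0, "wy": 0, "wz": 0, "claw": 1}

```text
t: 16.45
tcp_pos: [0.568, -0.0943, 0.2629]
tcp_rot: [-3.126, 0.287, -0.008]
contact_force: [2.5, 0.5, -2.1]
grip_width: 0.215
```

```bash
python3 meas.py 6 8
```

```text
t 16.75 pos [ 0.568  -0.0943  0.2629] [ 0.568  -0.0943  0.263 ] rot [-3.1261  0.2867 -0.0081] g 0.21264008693867167
F [ 3.5663  0.5619 -2.4611] [0.2052 0.1178 0.2501] M [ 0.2043 -0.7796 -0.0042]
```

View pics/s8.png

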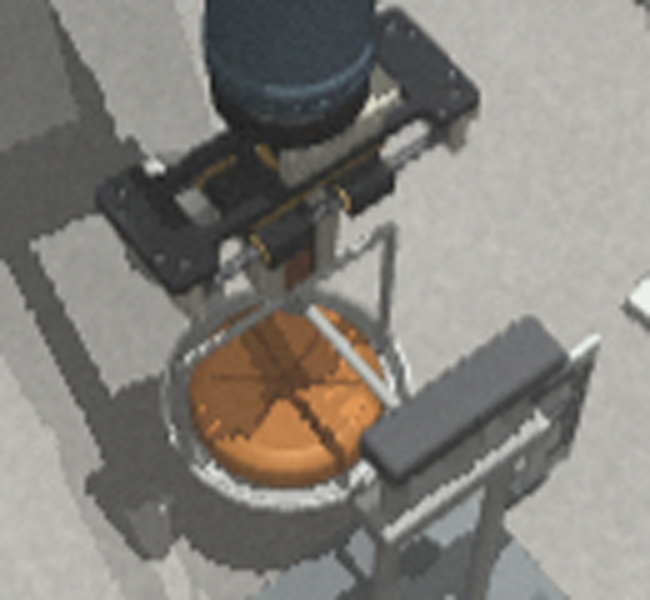

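Emit:
apply_moves:
  commands:
    - {"x": 0.0002, "y": 0, "z": -0.001, "wx": 0, "wy": 0, "wz": 0, "claw": 1}
    - {"x": 0.0004, "y": 0, "z": -0.003, "wx": 0, "wy": 0, "wz": 0, "claw": 1}
    - {"x": 0.0005, "y": 0, "z": -0.005, "wx": 0, "wy": 0, "wz": 0, "claw": 1}
    - {"x": 0.0006, "y": 0, "z": -0.007, "wx": 0, "wy": 0, "wz": 0, "claw": 1}
    - {"x": 0.0006, "y": 0, "z": -0.009, "wx": 0, "wy": 0, "wz": 0, "claw": 1}
    - {"x": 0.0006, "y": 0, "z": -0.011, "wx": 0, "wy": 0, "wz": 0, "claw": 1}
    - {"x": 0.0006, "y": 0, "z": -0.013, "wx": 0, "wy": 0, "wz": 0, "claw": 1}
    - {"x": 0.0006, "y": 0, "z": -0.014, "wx": 0, "wy": 0, "wz": 0, "claw": 1}

```text
t: 17.55
tcp_pos: [0.5683, -0.0943, 0.2487]
tcp_rot: [-3.126, 0.287, -0.007]
contact_force: [0.1, 0.5, -1.3]
grip_width: 0.212
```

```bash
python3 meas.py 6
```

```text
t 17.85 pos [ 0.5683 -0.0943  0.2487] [ 0.5683 -0.0943  0.249 ] rot [-3.1262  0.2867 -0.0072] g 0.21460806754218092
F [-0.0554  0.3863 -1.6907] [0.2538 0.0624 0.1314] M [ 0.1374  0.0575 -0.001 ]
```

Emit:
apply_moves:
  commands:
    - {"x": 0, "y": 0, "z": -0.001, "wx": 0, "wy": 0, "wz": 0, "claw": 1}
    - {"x": 0, "y": 0, "z": -0.0025, "wx": 0, "wy": 0, "wz": 0, "claw": 1}
    - {"x": 0, "y": 0, "z": -0.004, "wx": 0, "wy": 0, "wz": 0, "claw": 1}
    - {"x": 0, "y": 0, "z": -0.006, "wx": 0, "wy": 0, "wz": 0, "claw": 1}
    - {"x": 0, "y": 0, "z": -0.0075, "wx": 0, "wy": 0, "wz": 0, "claw": 1}
    - {"x": 0, "y": 0, "z": -0.009, "wx": 0, "wy": 0, "wz": 0, "claw": 1}
    - {"x": 0, "y": 0, "z": -0.0105, "wx": 0, "wy": 0, "wz": 0, "claw": 1}
    - {"x": 0, "y": 0, "z": -0.0115, "wx": 0, "wy": 0, "wz": 0, "claw": 1}

```text
t: 18.65
tcp_pos: [0.5683, -0.0943, 0.2374]
tcp_rot: [-3.126, 0.287, -0.007]
contact_force: [-1.0, 0.5, 0.2]
grip_width: 0.212
```

```bash
python3 meas.py 14 9
```

```text
t 19.35 pos [ 0.5683 -0.0943  0.2374] [ 0.5683 -0.0943  0.2375] rot [-3.1262  0.2867 -0.0073] g 0.2152496826457202
F [-0.7615  0.4411 -0.0831] [0.1174 0.1474 0.0794] M [0.1513 0.1661 0.0017]
```

View pics/s9.png

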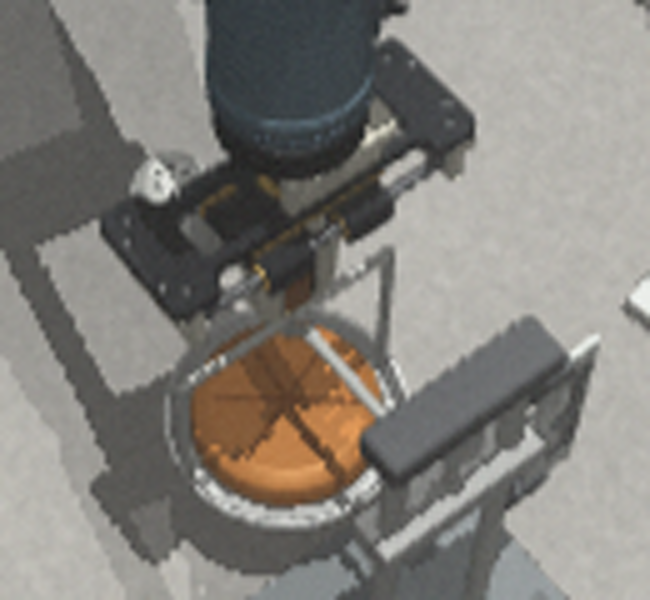

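View pics/w9.png

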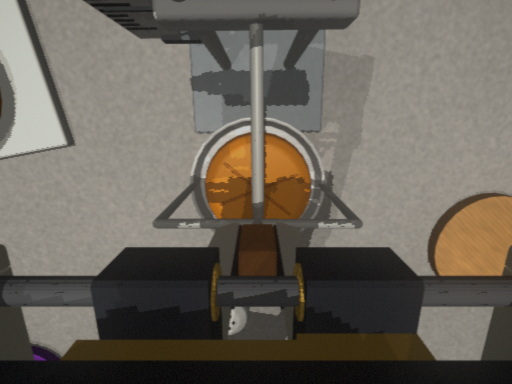

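Emit:
apply_moves:
  commands:
    - {"x": -0.0001, "y": 0, "z": -0.0005, "wx": 0, "wy": 0, "wz": 0, "claw": 1}
    - {"x": -0.0001, "y": 0, "z": -0.001, "wx": 0, "wy": 0, "wz": 0, "claw": 1}
    - {"x": -0.0001, "y": 0, "z": -0.0015, "wx": 0, "wy": 0, "wz": 0, "claw": 1}
    - {"x": -0.0001, "y": 0, "z": -0.002, "wx": 0, "wy": 0, "wz": 0, "claw": 1}
    - {"x": -0.0001, "y": 0, "z": -0.0025, "wx": 0, "wy": 0, "wz": 0, "claw": 1}
    - {"x": -0.0001, "y": 0, "z": -0.003, "wx": 0, "wy": 0, "wz": 0, "claw": 1}
    - {"x": -0.0001, "y": 0, "z": -0.003, "wx": 0, "wy": 0, "wz": 0, "claw": 1}
    - {"x": -0.0001, "y": 0, "z": -0.003, "wx": 0, "wy": 0, "wz": 0, "claw": 1}

```text
t: 20.15
tcp_pos: [0.5683, -0.0943, 0.2345]
tcp_rot: [-3.126, 0.287, -0.007]
contact_force: [0.1, 0.4, -0.7]
grip_width: 0.212
```

```bash
python3 meas.py 30 10
```

```text
t 21.65 pos [ 0.5683 -0.0943  0.2345] [ 0.5683 -0.0943  0.2345] rot [-3.1262  0.2867 -0.0073] g 0.21250262774903186
F [-0.0676  0.4442  0.0676] [0.1023 0.0801 0.0963] M [ 0.1783 -0.0023  0.0034]
```

Averaged force is now about zero (+0.07 ± 0.1 N, compared with -5.1 N hanging free), with no side force. The scale carries the whole weight, so I'll open the fingers gently.

Emit:
apply_moves:
  commands:
    - {"x": 0, "y": 0, "z": 0, "wx": 0, "wy": 0, "wz": 0, "claw": 0.6}
    - {"x": 0, "y": 0, "z": 0, "wx": 0, "wy": 0, "wz": 0, "claw": 0.58}
    - {"x": 0, "y": 0, "z": 0, "wx": 0, "wy": 0, "wz": 0, "claw": 0.57}
    - {"x": 0, "y": 0, "z": 0, "wx": 0, "wy": 0, "wz": 0, "claw": 0.56}
    - {"x": 0, "y": 0, "z": 0, "wx": 0, "wy": 0, "wz": 0, "claw": 0.54}
    - {"x": 0, "y": 0, "z": 0, "wx": 0, "wy": 0, "wz": 0, "claw": 0.5}
    - {"x": 0, "y": 0, "z": 0, "wx": 0, "wy": 0, "wz": 0, "claw": 0.44}
    - {"x": 0, "y": 0, "z": 0, "wx": 0, "wy": 0, "wz": 0, "claw": 0.36}

```text
t: 22.45
tcp_pos: [0.5682, -0.0943, 0.2345]
tcp_rot: [-3.126, 0.287, -0.007]
contact_force: [0.1, 0.1, -0.2]
grip_width: 0.311
```

```bash
python3 meas.py 6 11
```

```text
t 22.75 pos [ 0.5682 -0.0943  0.2345] [ 0.5683 -0.0943  0.2345] rot [-3.1262  0.2867 -0.0073] g 0.3222050589310012
F [-0.2106  0.0165 -0.0933] [0.1527 0.0754 0.1888] M [ 0.0559 -0.0009 -0.0067]
```

View pics/w11.png

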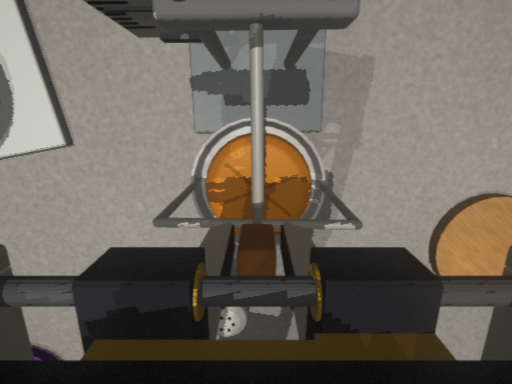

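View pics/s11.png

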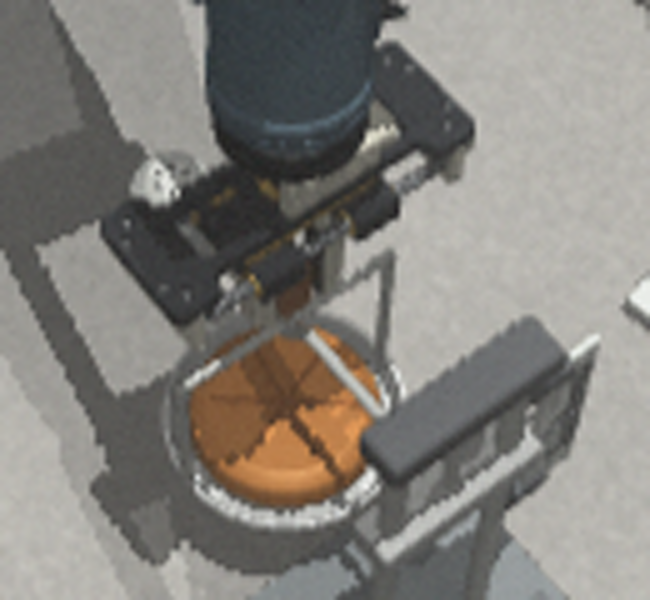

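Emit:
apply_moves:
  commands:
    - {"x": 0, "y": 0, "z": 0, "wx": 0, "wy": 0, "wz": 0, "claw": 0.25}
    - {"x": 0, "y": 0, "z": 0, "wx": 0, "wy": 0, "wz": 0, "claw": 0.1}
    - {"x": 0, "y": 0, "z": 0, "wx": 0, "wy": 0, "wz": 0, "claw": 0}
    - {"x": 0, "y": 0, "z": 0, "wx": 0, "wy": 0, "wz": 0, "claw": -0.1}
    - {"x": 0, "y": 0, "z": 0.005, "wx": 0, "wy": 0, "wz": 0, "claw": -0.1}
    - {"x": 0, "y": 0, "z": 0.015, "wx": 0, "wy": 0, "wz": 0, "claw": -0.1}
    - {"x": 0, "y": 0, "z": 0.03, "wx": 0, "wy": 0, "wz": 0, "claw": -0.1}
    - {"x": 0, "y": 0, "z": 0.05, "wx": 0, "wy": 0, "wz": 0, "claw": -0.1}

```text
t: 23.55
tcp_pos: [0.568, -0.0942, 0.2852]
tcp_rot: [-3.126, 0.287, -0.006]
contact_force: [0.4, 0.8, -0.5]
grip_width: 0.552
```

Emit:
apply_moves:
  commands:
    - {"x": 0, "y": 0, "z": 0.02, "wx": 0, "wy": 0, "wz": 0, "claw": -0.1}
    - {"x": 0, "y": 0, "z": 0.045, "wx": 0, "wy": 0, "wz": 0, "claw": -0.1}
    - {"x": -0.01, "y": 0, "z": 0.07, "wx": 0, "wy": 0, "wz": 0, "claw": -0.1}
    - {"x": -0.03, "y": 0, "z": 0.085, "wx": 0, "wy": 0, "wz": 0, "claw": -0.1}
    - {"x": -0.06, "y": 0, "z": 0.09, "wx": 0, "wy": 0, "wz": 0, "claw": -0.1}
    - {"x": -0.09, "y": 0, "z": 0.09, "wx": 0, "wy": 0, "wz": 0, "claw": -0.1}
    - {"x": -0.12, "y": 0, "z": 0.09, "wx": 0, "wy": 0, "wz": 0, "claw": -0.1}
    - {"x": -0.12, "y": 0, "z": 0.09, "wx": 0, "wy": 0, "wz": 0, "claw": -0.1}

```text
t: 24.35
tcp_pos: [0.4455, -0.0938, 0.3772]
tcp_rot: [-3.127, 0.288, -0.009]
contact_force: [0.4, -0.1, 0.8]
grip_width: 0.549
```

```bash
python3 meas.py 2 12; python3 - <<'E'
from h import *
a=capture("scene");
for i in range(5):capture("wrist")
b=capture("scene")
print(cv2.absdiff(a[150:270,200:330],b[150:270,200:330]).max(),cv2.absdiff(a[150:270,200:330],b[150:270,200:330]).mean())
cv2.imwrite("pics/w13.png",capture("wrist"))
cv2.imwrite("pics/s13.png",cv2.resize(b[130:310,200:340],(466,600),interpolation=cv2.INTER_CUBIC))
cv2.imwrite("pics/f13.png",b);cv2.imwrite("pics/t13.png",capture("top"))
E
```

```text
t 24.45 pos [ 0.4455 -0.0938  0.3772] [ 0.4481 -0.0943  0.3766] rot [-3.1268  0.2876 -0.0103] g 0.5516188939798407
F [ 0.1363 -0.4282  0.1025] [0.1387 0.2124 0.4805] M [ 0.029   0.002  -0.0322]
74 2.0968162393162393
```

View pics/s13.png

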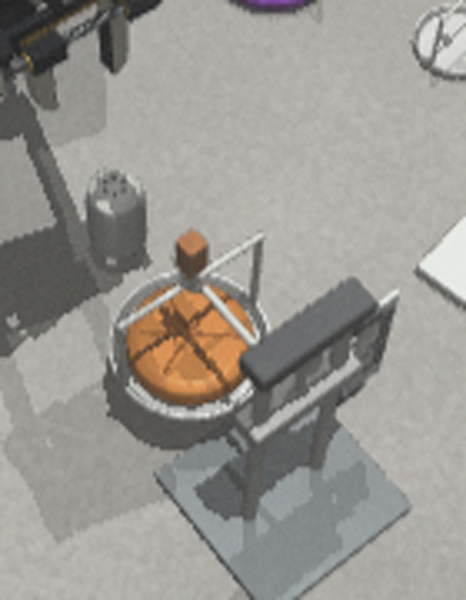

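View pics/w13.png

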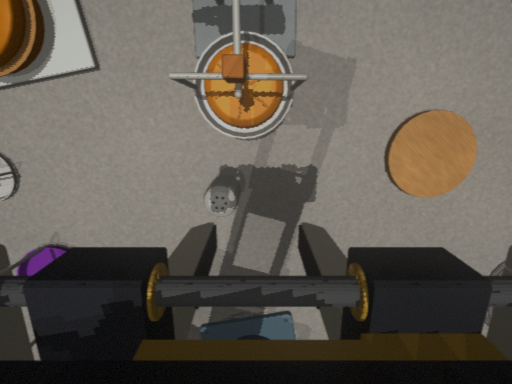

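View pics/t13.png

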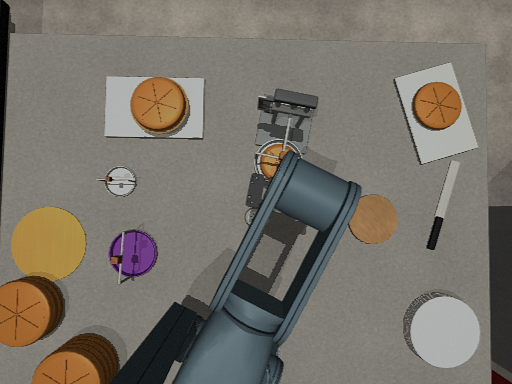

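```bash
python3 - <<'E'
from h import *
from workcell import arm
np.set_printoptions(precision=4,suppress=True)
for i in range(24):
    o=arm.observe();im=capture("wrist")
    h=cv2.cvtColor(im,cv2.COLOR_BGR2HSV)
    roi=im[40:85,200:270]
    m=((roi[...,2]>110)&(roi[...,2]<215)&(roi[...,1]<120)&(roi[...,2].astype(int)-roi[...,0]>50)).astype(np.uint8)
    # pie centre
    p=cv2.inRange(h[30:140,190:300],(5,120,90),(25,255,255)); M=cv2.moments(p)
    g=cv2.inRange(h[50:85,215:255],(2,60,50),(11,255,255)); G=cv2.moments(g,True)
    if i%3==0: print(o["t"],"pie",190+M["m10"]/M["m00"],30+M["m01"]/M["m00"],"grip",215+G["m10"]/max(G["m00"],1),50+G["m01"]/max(G["m00"],1),G["m00"],o["tcp_pos"])
cv2.imwrite("pics/w14.png",im)
cv2.imwrite("pics/w14c.png",cv2.resize(im[20:150,160:320],(640,520),interpolation=cv2.INTER_CUBIC))
E
```

```text
24.9 pie 243.14444949954503 85.97725204731574 grip 215.0 50.0 0.0 [ 0.4483 -0.0942  0.3749]
25.05 pie 243.19489400501482 85.98837474356051 grip 230.0 81.0 1.0 [ 0.4481 -0.0942  0.3751]
25.2 pie 243.1821917808219 85.9851598173516 grip 215.0 50.0 0.0 [ 0.448  -0.0942  0.3752]
25.35 pie 243.1660583941606 86.00570255474452 grip 239.0 81.0 1.0 [ 0.448  -0.0942  0.3753]
25.5 pie 243.1520200867382 85.97694590276193 grip 233.5 80.0 2.0 [ 0.448  -0.0942  0.3753]
25.65 pie 243.14038286235188 85.97014585232452 grip 233.0 80.0 1.0 [ 0.448  -0.0942  0.3752]
25.8 pie 243.1509821836455 85.98378254910918 grip 215.0 50.0 0.0 [ 0.448  -0.0942  0.3752]
25.95 pie 243.13380442215637 85.97196261682242 grip 232.0 78.0 1.0 [ 0.448  -0.0942  0.3752]
```

View pics/w14c.png

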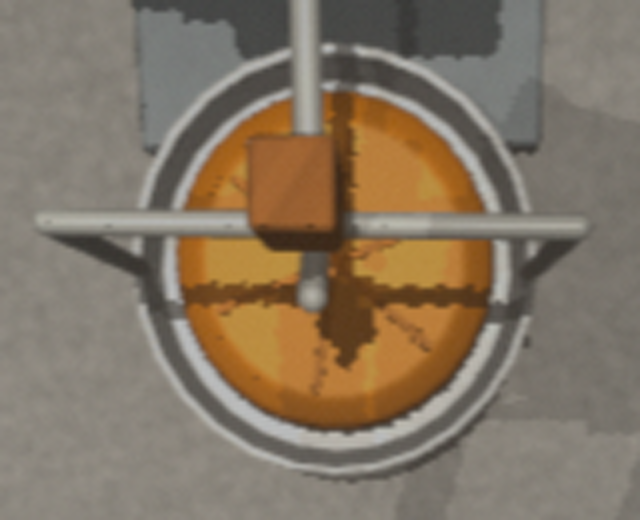

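```bash
python3 - <<'E'
from h import *
o=arm.observe();c=cam("wrist",o)
b=plane(c,(237.5,75.5),.205);d=plane(c,(243.3,85),.09);e=[plane(c,(160+u/4,20+v/4),.205) for u,v in((40,219),(588,228))]
v=np.array([.181,.983,0]);x=np.array([.983,-.181,0])
print(o["t"],b,d,(d-b)@v,(d-b)@x,"tilt roll/pitch",(d-b)@v/.115,(d-b)@x/.115,np.linalg.norm(e[0]-e[1]))
T=capture("top");a=cv2.imread("pics/top0.png")
for n,(y0,y1,x0,x1) in dict(pies=(70,145,100,210),rounds=(190,245,345,400)).items(): print(n,cv2.absdiff(T[y0:y1,x0:x1],a[y0:y1,x0:x1]).mean())
E
```

```text
26.1 [ 0.56590424 -0.09276582  0.205     ] [ 0.56739843 -0.09382649  0.09      ] -0.0007721894823348596 0.0016607711135959698 tilt roll/pitch -0.006714691150737909 0.01444148794431278 0.15051263139903395
pies 1.8901818181818182
rounds 9.818292011019285
```

The carrier is still (pie centroid steady within 0.1 px), level (tilt about 0.015 rad) and in the seat, and the arm is clear. I'm handing in.

```bash
python3 -c "
from workcell import arm
print(arm.close_job())"
```

```text
the job is handed in; nothing more can be done
None
```

The pie is weighed: the carrier hangs by its crossbar in the hook's V with the pie in it, and I handed the job in at about 26 s. No verdict was reported.

**What I did**
- I picked the larger grey carrier, gripped its wooden block and lifted it. Hanging free it read about 5.1 N.
- I brought the bar in along the hook from the free end, then let it down in small steps. The hook was about 44–45 mm down by my estimate from the tool height, not from the pointer.
- The averaged force had fallen to +0.07 ± 0.1 N before I opened the fingers slowly and backed off.

**Last checks**
- **Still:** the pie's centre moved less than 0.1 px over 1 s.
- **Level:** the tilt is about 0.015 rad.
- **Seated:** the bar's middle is within about 1 mm of the estimated cradle position in the horizontal.
- **Bystanders:** the pie stack looks unmoved in the top picture, and the dredger sits about where it did by eye.

**What disagreed or stayed unchecked**
- The bar first touched only the free-end side of the V. My centring then briefly pushed sideways on the hook with about 6 N before I eased it to near zero.
- Single force readings were noisy by about 0.5 N. One reading on the way down differed from the spring line by about 0.5 N, so I averaged many readings before letting go.
- For the cake rounds the picture comparison was inconclusive, because the arm and its shadow covered them. The arm never worked near them.
- I never measured the pointer's speed; I relied on the slow lowering and on the force being zero at release.

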